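# Slide the solvent bottle into its parking bay

### The job

Two solvent bottles belong in the two low metal parking bays; one is parked already and the other was left standing out on the mat. Push the bottle that was left out so that it slides, upright, into the empty bay until it rests against the bay's back stop: it topples if it is pushed high up, and it must not be grasped, lifted or tipped. Leave the parked bottle and the small things lying about where they are, and finish with the bottle standing still.

Things in the scene. Friction and masses are not known exactly. Their poses are not given: they have to be found in the camera images.
- bottle: The solvent bottle left out on the mat: white round body 56 mm across, straight-sided up to 90 mm, narrower blue neck, 45 mm pump plate on top; 119 mm high, 0.15 to 0.3 kg. Origin: centre of its underside, z axis up. Pushed below about 35 mm it slides, pushed higher it may tip: lean the tool back so that the fingertips lead. A push at a single point may slip off sideways.
- bay_empty: The empty bay, fixed: a low U of aluminium walls, 6 mm thick, 20 mm high, no floor, 76 mm wide inside in y, open to its -x. Origin: on the mat where the centre of a fully home bottle stands. In its frame the back stop's face is at x = +28.5 mm, the straight side walls end at x = -7.5 mm, flared lips at x = -21 mm (mouth 94 mm, 106 mm outside). Its x axis points from mouth to back stop.
- bay_taken: The other parking bay, of the same make and frame, with a bottle in it. The bays stand one behind the other at the right of the mat, mouths to the left; which is the nearer to the robot varies.
- parked_bottle: The bottle that is parked already, the same kind as the one left out, loose in its bay. Origin: centre of its underside.
- flux_pot: Small cream pot with a black lid, 42 mm across, 30 mm high, loose at the far edge of the mat. Origin: centre of its underside.
- solder_paste: Small white pot with a green lid, 36 mm across, 28 mm high, loose at the right beyond the bays. Origin: centre of its underside.
- tape_black: Roll of black tape lying flat, 58 mm across, 19 mm high, loose just left of the mat. Origin: centre of its underside.
- phone_board: Blue circuit board lying flat, 40 x 63 x 5 mm, loose at the near left of the mat. Origin: centre of its underside.

How it is judged:
At the end, for the whole second after the job is handed in: The bottle stands upright (within 0.06 rad) and still in the empty bay, within 7 mm of the back stop and between the side walls; the parked bottle has moved less than 12 mm and the flux pot, paste pot, tape and board less than 15 mm (x of bottle in the frame of bay_empty between -0.007 and 0.004 m and y of bottle in the frame of bay_empty between -0.014 and 0.014 m and angle between each of bottle, parked_bottle's own z axis and vertical below 0.06 rad and height (world z) of bottle below 0.004 m and linear speed of bottle below 0.01 m/s and distance of parked_bottle from where it was at the start of the episode below 0.012 m and distance of each of flux_pot, solder_paste, tape_black, phone_board from where it was at the start of the episode below 0.015 m); the robot touches nothing.
It fails at once if the bottle is tipped (0.3 rad) (angle between bottle's own z axis and vertical above 0.3 rad).
It fails at once if the bottle is lifted 12 mm (height (world z) of bottle above 0.012 m).
It fails at once if the bottle is taken between the fingers (horizontal distance between the grasp point and bottle below 0.02 m and contact force between the fingers and bottle above 0.5 N).
It fails at once if the parked bottle is tipped or pushed away 12 mm (distance of parked_bottle from where it was at the start of the episode above 0.012 m or angle between parked_bottle's own z axis and vertical above 0.3 rad).
It fails at once if a small thing beside the work is shifted 15 mm (distance of any of flux_pot, solder_paste, tape_black, phone_board from where it was at the start of the episode above 0.015 m).
It also fails if it takes over 59 s, if anything falls off the work surface, if the arm or the gripper's body presses on something with over 40 N, if the wrist force passes 120 N, or if a joint passes its speed limit or range.

### The arm

A 7-joint arm with a two-finger parallel gripper is mounted at the origin on a cart in front of the work surface, level with it; the furniture and walls round the work are solid. World frame = base frame: x ahead of the robot, y to its left, z up, the work surface at z = 0. Lengths are in m, angles in rad, forces in N, time in s.
With the tool pointing down it reaches from about 0.425 to 0.925 m from the base axis. Payload 6.8 kg.
Tool frame: the origin (TCP) lies at the very end of the fingers, on their centre line; the grasp point (between the pads) lies 19 mm behind it; z points along the fingers, y is the line along which they close (so a half turn about z gives the same grasp; the last joint's range is limited). The gripper opens to 85 mm and grips with 20 to 120 N. Pads are 22 mm wide; open, the fingers measure 114 mm over their backs; the gripper's body (76 mm by 85 mm) begins 54 mm behind the grasp point. The pads swing forward as they close: fully open they stand 13 mm farther back than shut.
Start: joints at [-1.446, 0.477, 0.022, 1.555, -0.011, 1.109, -0.083], TCP at [0.156, 0.657, 0.231] pointing down, gripper open.
Joint ranges: [-2.96, 2.96], [-0.34, 2.1], [-1.41, 1.46], [0.24, 2.44], [-1.37, 4.51], [0.17, 1.92], [-2.96, 2.96]. Speed limits (rad/s): [2.39, 2.39, 3.14, 3.14, 3.14, 3.14, 3.14].

### API

Orientations are given as a unit quaternion [w, x, y, z].
In Python, from station import get_obs, read_camera, hand_in gives the robot as it stands.
- The arm moves only by the tool arm_command, never from a script. Its argument "commands" is one flat list of numbers, 7 for each row, row after row: the shift along the tool's x, y, z in m, then the turn, a rotation vector about the tool's x, y, z in degrees, then the opening, from 0 (shut) to 1 (fully open). In form: [tx, ty, tz, rx, ry, rz, fingers, tx, ty, tz, rx, ry, rz, fingers, ...]. A call has 1 to 8 rows; each row is the pose to reach, as a shift and turn from the pose commanded when the call began, along the tool's axes at that moment; what a row does not reach only later rows make up. A row lasts 1/10 s, in which the tool goes at most 50 mm and 8.59 degrees, less where a joint would pass 70% of its speed; a pose out of reach is approached as far as the arm can. A call with a gripper value outside its range is refused whole. The fingers move at their own pace and stop on an object; "force" is the grip in N (left out, the last holds). Time passes only in rows, so rows that repeat a pose let the fingers close. It gives the time, the measured TCP pose, the force, the opening and the grip force at its end, in the units of the state.
- get_obs(): the state, without advancing time (a new reading comes with each control period).
- read_camera(name): name is "scene" or "top"; returns a dict with "img" (420x560x3 uint8, red, green, blue), "camera_matrix" (3x3 intrinsics, pixels), "pose" (4x4, takes a point from camera to world coordinates). Camera axes: x right, y down, z forward; pixel columns grow to the right and rows downward; lengths in m; the calibration is good to about 2 mm. A picture is of the moment at which its call begins. There is no depth.
- hand_in(): hands the job in; it is judged then, once.
The state is a dict: "t": time; "q": joint angles; "joint_vel": joint speeds; "joint_torque": joint torques, N m; "eef_pos": TCP position; "tool_rot": TCP orientation; "contact_force": force on the tool from outside, world axes, zero at the start; "torque": the same for the moment, N m; "gripper_width": opening from 0.0 (shut) to 1.0 (fully open); "grasp_force": force on a finger pad.
Only numpy, scipy, OpenCV 4.12 (cv2) and the standard library are available. Lean on these libraries where they do the work, as an engineer would, in place of code of your own. Each camera call takes 0.05 s, during which the arm holds its last target. There are 200 camera calls.

## Working session

There is one attempt and no reset: what is moved stays moved. The work goes in short steps, Python scripts to look and compute and a tool call to move; the robot and the scene stay as the last step left them, time stands still between calls to the robot, and variables do not carry over. Pictures are saved under pics/ and viewed, at most 12 in all, crops included, and the job is handed in when it is done.

Besides the shell and the picture viewer there is one more tool, called after "Emit:" as a command line: name --argument value ..., lists and objects as JSON in quotes. arm_command: Moves the arm, as the interface text tells. Its arguments: {"type":"object","properties":{"commands":{"type":"array","items":{"type":"number"}},"force":{"type":"number"}},"required":["commands"]}

```bash
mkdir -p pics; python3 - <<'E'
from station import *
import cv2,numpy as np
o=get_obs();print({k:np.round(o[k],3) for k in('t','eef_pos','tool_rot','contact_force','gripper_width')})
for n in('scene','top'):
    c=read_camera(n);cv2.imwrite(f'pics/{n}0.png',c['img'][:,:,::-1]);print(n,c['camera_matrix'].round(1).tolist(),c['pose'].round(3).tolist())
E
```

```text
{'t': np.float64(0.0), 'eef_pos': array([0.156, 0.656, 0.23 ]), 'tool_rot': array([-0.   ,  0.116,  0.993, -0.001]), 'contact_force': array([0.41 , 0.102, 1.214]), 'gripper_width': np.float64(1.002)}
scene [[503.0, 0.0, 273.7], [0.0, 503.0, 208.7], [0.0, 0.0, 1.0]] [[0.724, -0.36, 0.589, -0.102], [-0.69, -0.406, 0.599, -0.658], [0.023, -0.84, -0.542, 0.638], [0.0, 0.0, 0.0, 1.0]]
top [[440.3, 0.0, 270.8], [0.0, 440.3, 210.0], [0.0, 0.0, 1.0]] [[-0.021, -0.983, 0.183, 0.344], [-1.0, 0.02, -0.01, 0.002], [0.006, -0.184, -0.983, 1.206], [0.0, 0.0, 0.0, 1.0]]
```

View pics/top0.png

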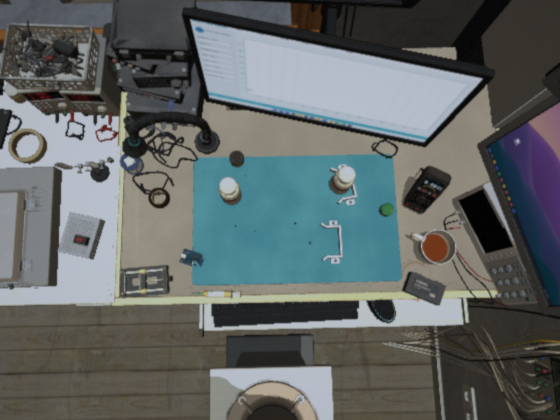

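View pics/scene0.png

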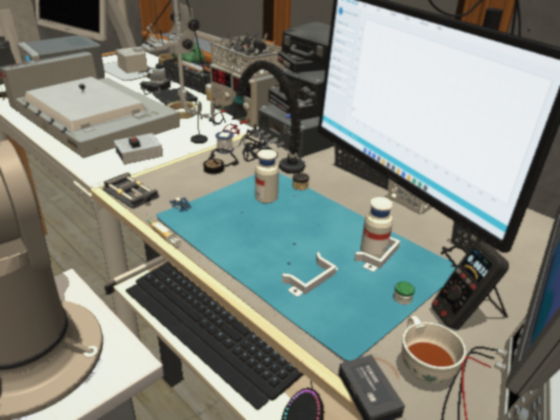

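The top view shows the bottle left out at about (230,188), the empty bay at (335,242) with its mouth to the left, and the taken bay at (345,180). The flux pot is at (237,158), the paste pot at (386,209), the board at (191,258) and the tape at (158,197). The arm is out of view.

```bash
cat > h.py <<'E'
from station import *
import cv2,numpy as np
def ray(c,uv,z):
    K,P=np.array(c['camera_matrix']),np.array(c['pose'])
    d=P[:3,:3]@np.linalg.solve(K,[uv[0],uv[1],1]);o=P[:3,3]
    return (o+d*(z-o[2])/d[2])[:2]
def proj(c,p):
    K,P=np.array(c['camera_matrix']),np.array(c['pose'])
    v=K@(P[:3,:3].T@(np.array(p)-P[:3,3]));return v[:2]/v[2]
E
python3 - <<'E'
from h import *
t=read_camera('top');s=read_camera('scene')
for n,c,(x0,y0,x1,y1) in(('top',t,(180,140,410,290)),('scene',s,(230,140,430,320))):
    hsv=cv2.cvtColor(c['img'],cv2.COLOR_RGB2HSV)
    m=((hsv[...,1]<90)&(hsv[...,2]>130)).astype(np.uint8)
    k=np.zeros_like(m);k[y0:y1,x0:x1]=1;m&=k
    N,l,st,ce=cv2.connectedComponentsWithStats(m)
    for i in range(1,N):
        if st[i,4]>30:print(n,st[i].tolist(),ce[i].round(1).tolist(),'z.119',ray(c,ce[i],.119).round(3),'z.02',ray(c,ce[i],.02).round(3))
a=cv2.resize(t['img'][150:280,205:375],None,fx=4.4,fy=4.4,interpolation=cv2.INTER_CUBIC)
cv2.imwrite('pics/a.png',a[:,:,::-1])
b=cv2.resize(s['img'][145:305,240:420],None,fx=3.7,fy=3.7,interpolation=cv2.INTER_CUBIC)
cv2.imwrite('pics/b.png',b[:,:,::-1])
E
```

```text
top [183, 140, 196, 18, 2610] [288.8, 147.6] z.119 [ 0.71  -0.059] z.02 [ 0.743 -0.065]
top [180, 141, 230, 149, 3124] [341.6, 246.0] z.119 [ 0.453 -0.183] z.02 [ 0.463 -0.199]
top [377, 142, 18, 13, 153] [385.8, 148.2] z.119 [ 0.703 -0.31 ] z.02 [ 0.736 -0.338]
top [180, 147, 15, 12, 101] [185.5, 153.2] z.119 [0.7   0.207] z.02 [0.732 0.225]
top [180, 161, 14, 97, 1203] [186.1, 205.9] z.119 [0.562 0.203] z.02 [0.582 0.222]
top [331, 164, 27, 42, 513] [346.5, 181.2] z.119 [ 0.618 -0.203] z.02 [ 0.643 -0.222]
top [219, 177, 20, 21, 338] [228.3, 186.9] z.119 [0.609 0.097] z.02 [0.633 0.106]
top [321, 220, 22, 44, 302] [334.6, 241.8] z.119 [ 0.464 -0.166] z.02 [ 0.474 -0.181]
scene [230, 140, 63, 63, 1735] [258.2, 168.1] z.119 [0.548 0.056] z.02 [0.673 0.192]
scene [344, 140, 86, 54, 523] [389.5, 164.8] z.119 [ 0.779 -0.125] z.02 [ 0.947 -0.023]
scene [365, 140, 65, 39, 1298] [407.6, 152.7] z.119 [ 0.862 -0.117] z.02 [ 1.045 -0.014]
scene [302, 147, 128, 116, 5428] [367.0, 205.6] z.119 [ 0.604 -0.196] z.02 [ 0.739 -0.108]
scene [390, 186, 8, 13, 63] [393.8, 192.1] z.119 [ 0.687 -0.201] z.02 [ 0.837 -0.113]
scene [281, 251, 58, 38, 486] [311.7, 272.9] z.119 [ 0.377 -0.261] z.02 [ 0.468 -0.185]
scene [362, 262, 24, 11, 122] [370.9, 266.5] z.119 [ 0.46  -0.314] z.02 [ 0.568 -0.249]
scene [230, 274, 60, 46, 1201] [251.7, 302.7] z.119 [ 0.261 -0.247] z.02 [ 0.33  -0.169]
scene [288, 284, 19, 13, 127] [295.2, 290.9] z.119 [ 0.327 -0.272] z.02 [ 0.409 -0.199]
scene [397, 297, 15, 8, 65] [404.6, 301.1] z.119 [ 0.432 -0.398] z.02 [ 0.534 -0.349]
scene [403, 297, 27, 23, 314] [420.5, 311.7] z.119 [ 0.431 -0.427] z.02 [ 0.532 -0.383]
```

View pics/a.png

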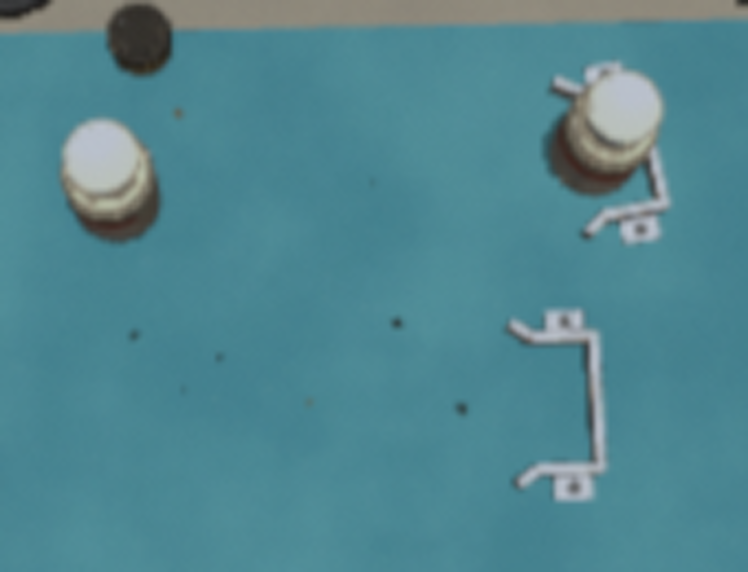

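View pics/b.png

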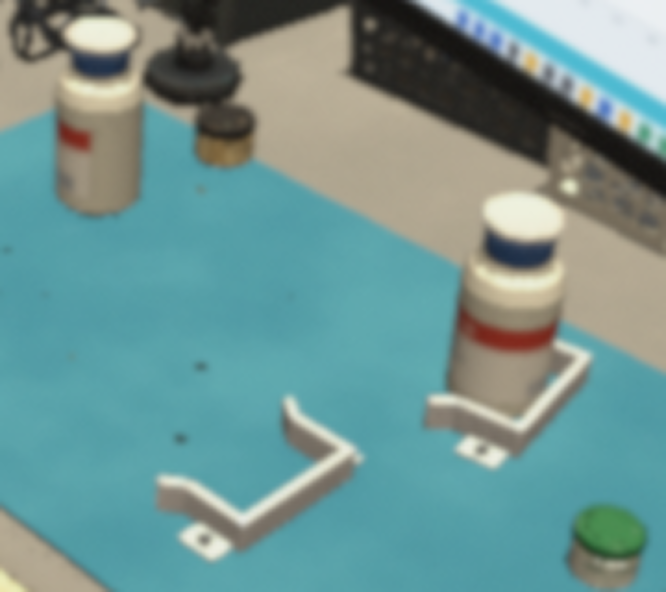

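The enlarged top view shows the bottle's pump plate centred at crop (103,156). The empty bay's back stop runs (595,335) to (600,470) and its lip tips are at (513,323) and (520,484). The flux pot is at (140,38). The scene crop agrees: the bottle stands upright and the path to the nearer bay is clear.

```bash
python3 - <<'E'
from h import *
t=read_camera('top');s=read_camera('scene')
A=lambda X,Y:(205+(X+.5)/4.4-.5,150+(Y+.5)/4.4-.5)
B=lambda X,Y:(240+(X+.5)/3.7-.5,145+(Y+.5)/3.7-.5)
for n,p,z in[('bottle',(103,156),.119),('flux',(140,36),.03),('parked',(623,107),.119),('E corner far',(594,336),.02),('E corner near',(600,469),.02),('E farwall L',(535,338),.02),('E nearwall L',(541,469),.02),('lip far',(513,323),.02),('lip near',(520,484),.02),('Tlip near',(588,233),.02),('Tlip far',(555,82),.02),('Tcorner near',(666,204),.02)]:
    print(n,ray(t,A(*p),z).round(4))
for n,p,z in[('bottle plate',(101,36),.119),('parked plate',(523,218),.119),('E near corner',(240,522),.02),('E far corner',(352,456),.02),('lipnear',(162,482),.02),('lipfar',(290,402),.02),('flux',(225,122),.03),('Tlip near',(432,402),.02)]:
    print('S',n,ray(s,B(*p),z).round(4))
for n,p,z in[('paste',(386.5,209.5),.028),('board',(191,258),.005),('tape',(158,197),.019)]:print(n,ray(t,p,z).round(3))
E
```

```text
bottle [0.6135 0.0979]
flux [0.713  0.0821]
parked [ 0.6369 -0.2037]
E corner far [ 0.5175 -0.1968]
E corner near [ 0.4353 -0.1963]
E farwall L [ 0.517  -0.1602]
E nearwall L [ 0.4361 -0.1602]
lip far [ 0.5267 -0.1469]
lip near [ 0.4272 -0.147 ]
Tlip near [ 0.5826 -0.1963]
Tlip far [ 0.6807 -0.1801]
Tcorner near [ 0.6002 -0.2461]
S bottle plate [0.6077 0.0919]
S parked plate [ 0.6311 -0.2096]
S E near corner [ 0.4315 -0.2007]
S E far corner [ 0.5121 -0.2046]
S lipnear [ 0.424  -0.1531]
S lipfar [ 0.5219 -0.1523]
S flux [0.7053 0.0731]
S Tlip near [ 0.5794 -0.2039]
paste [ 0.559 -0.326]
board [0.44  0.209]
tape [0.608 0.299]
```

```bash
cat >> h.py <<'E'
from scipy.spatial.transform import Rotation as R
def tri(t,a,s,b):
    M=[];r=[]
    for c,uv in((t,a),(s,b)):
        K,P=np.array(c['camera_matrix']),np.array(c['pose']);d=P[:3,:3]@np.linalg.solve(K,[*uv,1]);d/=np.linalg.norm(d)
        A=np.eye(3)-np.outer(d,d);M.append(A);r.append(A@P[:3,3])
    return np.linalg.lstsq(np.vstack(M),np.hstack(r),rcond=None)[0].round(3)
def row(pos,yaw,tilt):
    """target TCP, push heading (deg), lean (deg) -> row numbers; -x_tool is forward"""
    o=get_obs();q=o['tool_rot'];R0=R.from_quat([q[1],q[2],q[3],q[0]])
    f=np.array([np.cos(np.radians(yaw)),np.sin(np.radians(yaw)),0]);u=np.array([0,0,1.]);t=np.radians(tilt)
    x=-(f*np.cos(t)+u*np.sin(t));z=f*np.sin(t)-u*np.cos(t)
    R1=R.from_matrix(np.c_[x,np.cross(z,x),z])
    d=R0.inv().apply(np.array(pos)-o['eef_pos']);rv=(R0.inv()*R1).as_rotvec(degrees=True)
    print('t',o['t'],'at',np.round(o['eef_pos'],4),'F',np.round(o['contact_force'],1),'row',d.round(4).tolist(),rv.round(2).tolist())
E
python3 - <<'E'
from h import *
t=read_camera('top');s=read_camera('scene')
print('lamp apex',tri(t,(172,117),s,(268,64)),'foot',tri(t,(207,140),s,(290,163)),'end',tri(t,(133,146),s,(241,93)))
for z in(.2,.3,.4):print(z,ray(t,(172,117),z).round(3),ray(t,(207,135),z).round(3),ray(t,(133,150),z).round(3), 'pole',ray(t,(100,172),z).round(3))
row((.44,.42,.25),-90,0)
row((.58,.22,.22),-115,0)
E
```

```text
lamp apex [0.728 0.212 0.276] foot [0.771 0.169 0.011] end [0.71  0.318 0.177]
0.2 [0.765 0.225] [0.718 0.141] [0.684 0.316] pole [0.631 0.392]
0.3 [0.723 0.203] [0.681 0.127] [0.65  0.285] pole [0.602 0.353]
0.4 [0.681 0.181] [0.644 0.113] [0.616 0.254] pole [0.574 0.315]
t 0.4 at [0.1557 0.6567 0.2312] F [ 0.5  0.5 -0.3] row [-0.3312, -0.1647, -0.0188] [-0.01, 0.01, 76.66]
t 0.4 at [0.1557 0.6567 0.2312] F [ 0.5  0.5 -0.3] row [-0.5136, -0.327, 0.0113] [-0.01, 0.01, 101.66]
```

Emit:
arm_command --commands '[-0.33, -0.165, -0.03, 0, 0, 76.7, 0.5, -0.33, -0.165, -0.03, 0, 0, 76.7, 0.5, -0.33, -0.165, -0.03, 0, 0, 76.7, 0.5, -0.33, -0.165, -0.03, 0, 0, 76.7, 0.5, -0.33, -0.165, -0.03, 0, 0, 76.7, 0.5, -0.33, -0.165, -0.03, 0, 0, 76.7, 0.5, -0.33, -0.165, -0.03, 0, 0, 76.7, 0.5, -0.33, -0.165, -0.03, 0, 0, 76.7, 0.5]'

```text
t: 1.2
eef_pos: [0.4436, 0.4153, 0.2624]
tool_rot: [0.001, 0.662, 0.75, 0.001]
contact_force: [-0.1, -0.2, -0.0]
gripper_width: 0.497
grasp_force: 0.0
```

```bash
python3 - <<'E'
from h import *
row((.60,.22,.20),-95,20);row((.613,.185,.20),-95,20);print(get_obs()['q'].round(2),get_obs()['gripper_width'])
E
```

```text
t 1.2 at [0.4436 0.4153 0.2624] F [-0.1 -0.2 -0. ] row [-0.2131, 0.1308, 0.0629] [2.28, -19.89, 11.98]
t 1.2 at [0.4436 0.4153 0.2624] F [-0.1 -0.2 -0. ] row [-0.2495, 0.1394, 0.063] [2.28, -19.89, 11.98]
[-1.15  0.35  0.38  1.71 -0.14  1.11 -0.6 ] 0.4971002110251035
```

Emit:
arm_command --commands '[-0.233, 0.133, 0.063, 2.3, -19.9, 12, 0.5, -0.233, 0.133, 0.063, 2.3, -19.9, 12, 0.5, -0.233, 0.133, 0.063, 2.3, -19.9, 12, 0.5, -0.233, 0.133, 0.063, 2.3, -19.9, 12, 0.5, -0.233, 0.133, 0.063, 2.3, -19.9, 12, 0.5, -0.233, 0.133, 0.063, 2.3, -19.9, 12, 0.5, -0.233, 0.133, 0.063, 2.3, -19.9, 12, 0.5, -0.233, 0.133, 0.063, 2.3, -19.9, 12, 0.5]'

```text
t: 2.0
eef_pos: [0.6025, 0.2075, 0.1981]
tool_rot: [0.117, 0.722, 0.67, -0.128]
contact_force: [-0.8, 1.3, -0.1]
gripper_width: 0.499
grasp_force: 0.0
```

```bash
python3 - <<'E'
from h import *
row((.615,.165,.06),-95,20);print(get_obs()['q'].round(2),get_obs()['gripper_width'])
t=read_camera('top');s=read_camera('scene')
cv2.imwrite('pics/c.png',np.vstack([cv2.resize(t['img'][80:290,100:420],(457,300)),cv2.resize(s['img'][40:300,150:550],(457,297))])[:,:,::-1])
E
```

```text
t 2.0 at [0.6025 0.2075 0.1981] F [-0.8  1.3 -0.1] row [0.0082, 0.0161, 0.1439] [0.04, -0.02, 0.72]
[-0.92  0.6   0.52  1.59  0.02  1.2  -0.53] 0.4986556251475922
```

View pics/c.png

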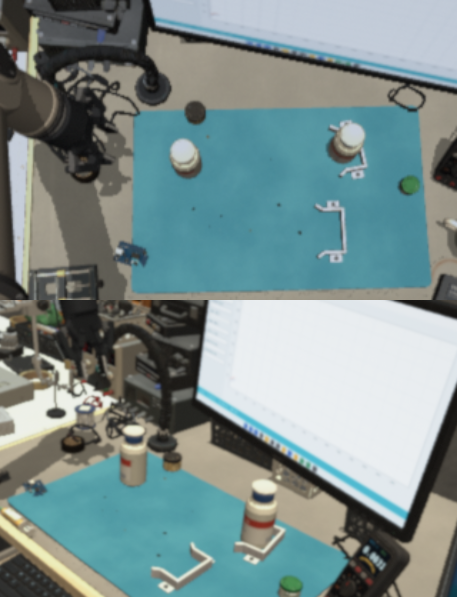

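The picture shows the arm at the left of the mat with the gripper well short of the bottle (crop 185,155). The lamp is clear of the hand and all objects are unmoved. Next is to lower the tool behind the bottle.

Emit:
arm_command --commands '[0.008, 0.016, 0.144, 0, 0, 0.7, 0.5, 0.008, 0.016, 0.144, 0, 0, 0.7, 0.5, 0.008, 0.016, 0.144, 0, 0, 0.7, 0.5, 0.008, 0.016, 0.144, 0, 0, 0.7, 0.5, 0.008, 0.016, 0.144, 0, 0, 0.7, 0.5]'

```text
t: 2.6
eef_pos: [0.6147, 0.1664, 0.0607]
tool_rot: [0.118, 0.725, 0.666, -0.128]
contact_force: [0.9, 0.6, 0.7]
gripper_width: 0.5
grasp_force: 0.0
```

```bash
python3 - <<'E'
from h import *
row((.616,.165,.012),-95,20);print(get_obs()['q'].round(2),get_obs()['gripper_width'])
E
```

```text
t 2.6 at [0.6147 0.1664 0.0607] F [0.9 0.6 0.7] row [0.0154, 0.0014, 0.0462] [0.08, -0.01, 0.16]
[-0.83  0.75  0.48  1.69 -0.02  0.94 -0.51] 0.5003463639072826
```

Emit:
arm_command --commands '[0.008, 0.001, 0.023, 0, 0, 0, 0.5, 0.0155, 0.001, 0.046, 0, 0, 0, 0.5, 0.0155, 0.001, 0.046, 0, 0, 0, 0.5, 0.0155, 0.001, 0.046, 0, 0, 0, 0.5]'

```text
t: 3.0
eef_pos: [0.6171, 0.1655, 0.0139]
tool_rot: [0.118, 0.725, 0.666, -0.126]
contact_force: [-0.1, -0.5, 0.5]
gripper_width: 0.499
grasp_force: 0.0
```

```bash
python3 - <<'E'
from h import *
row((.614,.140,.012),-95,20);row((.613,.125,.012),-95,20)
t=read_camera('top');s=read_camera('scene')
cv2.imwrite('pics/d.png',np.vstack([cv2.resize(t['img'][140:260,130:330],(500,300)),cv2.resize(s['img'][120:240,180:380],(500,300))])[:,:,::-1])
E
```

```text
t 3.0 at [0.6171 0.1655 0.0139] F [-0.1 -0.5  0.5] row [-0.0235, -0.0009, 0.0105] [0.24, -0.12, 0.11]
t 3.0 at [0.6171 0.1655 0.0139] F [-0.1 -0.5  0.5] row [-0.0376, -0.0007, 0.0156] [0.24, -0.12, 0.11]
```

View pics/d.png

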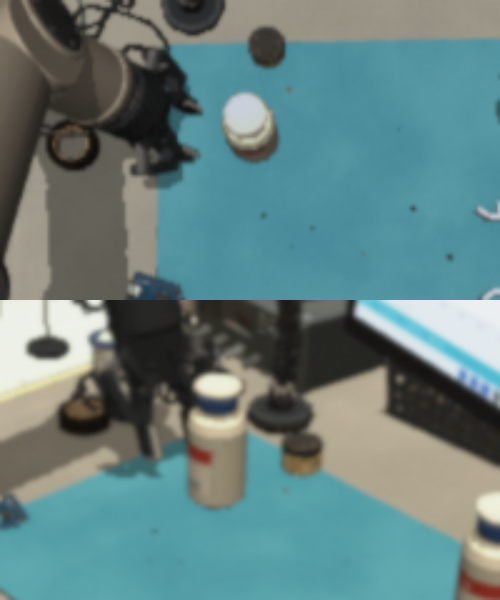

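The fingertips, at crop (195,103) and (195,152), straddle the bottle's centre line as intended. Now a slow advance to contact and a first short push along heading −95°.

Emit:
arm_command --commands '[-0.0094, -0.001, 0.0045, 0, 0, 0, 0.5, -0.0188, -0.001, 0.008, 0, 0, 0, 0.5, -0.0244, -0.001, 0.0105, 0, 0, 0, 0.5, -0.03, -0.001, 0.0125, 0, 0, 0, 0.5, -0.0357, -0.001, 0.0145, 0, 0, 0, 0.5, -0.0414, -0.001, 0.0166, 0, 0, 0, 0.5, -0.047, -0.001, 0.0186, 0, 0, 0, 0.5, -0.0526, -0.001, 0.0206, 0, 0, 0, 0.5]'

```text
t: 3.9
eef_pos: [0.61, 0.1072, 0.0102]
tool_rot: [0.118, 0.726, 0.666, -0.127]
contact_force: [-0.0, 1.1, -0.3]
gripper_width: 0.5
grasp_force: 0.4
```

```bash
cat >> h.py <<'E'
def bottle(save=None):
    t=read_camera('top');s=read_camera('scene')
    hsv=cv2.cvtColor(t['img'],cv2.COLOR_RGB2HSV)
    m=((hsv[...,1]<60)&(hsv[...,2]>175)).astype(np.uint8);N,l,st,ce=cv2.connectedComponentsWithStats(m)
    for i in range(1,N):
        if 100<st[i,4]<600 and 170<st[i,0]<400 and 150<st[i,1]<280:print('top',st[i].tolist(),ray(t,ce[i],.115).round(4))
    if save:cv2.imwrite(save,np.vstack([cv2.resize(t['img'][150:280,190:380],(480,328)),cv2.resize(s['img'][140:310,220:420],(314,267)).repeat(1,0) if 0 else cv2.resize(s['img'][140:285,220:440],(480,270))])[:,:,::-1])
E
python3 - <<'E'
from h import *
row((.612,.100,.012),-95,20);bottle()
E
```

```text
t 3.9 at [0.61   0.1072 0.0102] F [-0.   1.1 -0.3] row [-0.0072, 0.0026, 0.0007] [0.09, -0.02, 0.08]
top [338, 164, 17, 22, 237] [ 0.6392 -0.2047]
top [227, 179, 18, 20, 248] [0.6077 0.0797]
top [321, 220, 22, 44, 209] [ 0.4601 -0.1658]
```

Emit:
arm_command --commands '[-0.007, -0.005, 0.0022, 0, 0, 0, 0.5, -0.014, -0.01, 0.0048, 0, 0, 0, 0.5, -0.021, -0.015, 0.0074, 0, 0, 0, 0.5, -0.028, -0.02, 0.01, 0, 0, 0, 0.5, -0.035, -0.025, 0.0124, 0, 0, 0, 0.5, -0.042, -0.03, 0.015, 0, 0, 0, 0.5, -0.049, -0.035, 0.0175, 0, 0, 0, 0.5, -0.056, -0.04, 0.02, 0, 0, 0, 0.5]'

```text
t: 4.8
eef_pos: [0.5646, 0.051, 0.0106]
tool_rot: [0.118, 0.726, 0.666, -0.128]
contact_force: [-0.6, -0.0, -0.9]
gripper_width: 0.497
grasp_force: 0.3
```

```bash
python3 - <<'E'
from h import *
row((.477,-.054,.011),-95,20);bottle('pics/e.png')
E
```

```text
t 4.8 at [0.5646 0.051  0.0106] F [-0.6 -0.  -0.9] row [-0.1055, -0.0783, 0.0379] [0.08, -0.01, 0.07]
top [338, 164, 17, 22, 236] [ 0.6394 -0.2047]
top [249, 196, 18, 20, 252] [0.5622 0.0234]
top [321, 220, 22, 44, 209] [ 0.4601 -0.1658]
```

View pics/e.png

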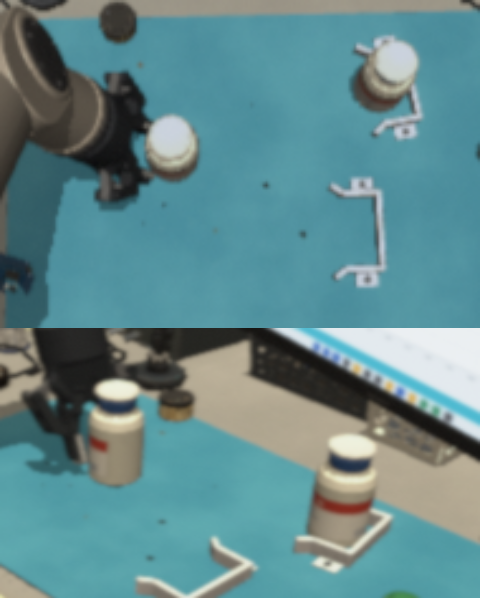

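The cradle holds: the bottle (crop 172,145) is upright between both fingertips and the other things are unmoved. Carrying on diagonally.

Emit:
arm_command --commands '[-0.0066, -0.005, 0.0022, 0, 0, 0, 0.5, -0.0132, -0.01, 0.0046, 0, 0, 0, 0.5, -0.0198, -0.015, 0.007, 0, 0, 0, 0.5, -0.0264, -0.02, 0.0094, 0, 0, 0, 0.5, -0.033, -0.0248, 0.0118, 0, 0, 0, 0.5, -0.04, -0.03, 0.0142, 0, 0, 0, 0.5, -0.0464, -0.0348, 0.0166, 0, 0, 0, 0.5, -0.053, -0.04, 0.019, 0, 0, 0, 0.5]'

```text
t: 5.7
eef_pos: [0.5201, -0.0016, 0.0109]
tool_rot: [0.118, 0.726, 0.666, -0.128]
contact_force: [0.2, 0.2, -0.2]
gripper_width: 0.499
grasp_force: 0.4
```

Emit:
arm_command --commands '[-0.0066, -0.005, 0.0022, 0, 0, 0, 0.5, -0.0132, -0.01, 0.0046, 0, 0, 0, 0.5, -0.0198, -0.015, 0.007, 0, 0, 0, 0.5, -0.0264, -0.02, 0.0094, 0, 0, 0, 0.5, -0.033, -0.0248, 0.0118, 0, 0, 0, 0.5, -0.038, -0.0295, 0.0138, 0, 0, 0, 0.5, -0.041, -0.0325, 0.0148, 0, 0, 0, 0.5, -0.041, -0.0325, 0.0148, 0, 0, 0, 0.5]'

```text
t: 6.5
eef_pos: [0.4836, -0.0423, 0.0109]
tool_rot: [0.118, 0.726, 0.666, -0.128]
contact_force: [-0.2, 0.3, -0.5]
gripper_width: 0.502
grasp_force: 0.0
```

```bash
python3 - <<'E'
from h import *
row((.477,-.054,.011),-95,20);row((.477,-.044,.011),-90,20);bottle('pics/f.png')
print(get_obs()['q'].round(2))
E
```

```text
t 6.5 at [ 0.4836 -0.0423  0.0109] F [-0.2  0.3 -0.5] row [-0.0116, -0.0056, 0.0041] [0.03, 0.01, 0.03]
t 6.5 at [ 0.4836 -0.0423  0.0109] F [-0.2  0.3 -0.5] row [-0.0022, -0.0065, 0.0007] [-1.68, 0.01, -4.67]
top [338, 164, 17, 21, 223] [ 0.64   -0.2045]
top [321, 220, 22, 44, 186] [ 0.4602 -0.1659]
top [287, 227, 17, 19, 233] [ 0.4823 -0.0696]
[-0.68  0.64  0.52  2.16  0.06  0.52 -0.37]
```

View pics/f.png

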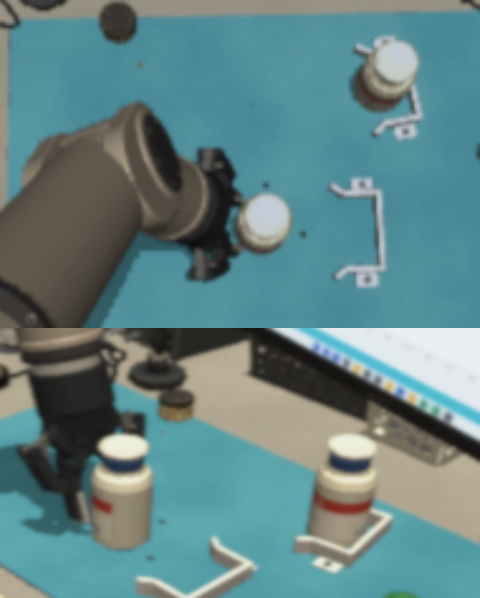

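The bottle (crop 263,222) is upright in front of the mouth. It needs about 4 mm in −x and 98 mm in −y, so I turn the heading to −90° while easing forward.

```bash
python3 - <<'E'
from h import *
row((.4765,-.082,.011),-90,20)
E
```

```text
t 6.6 at [ 0.4844 -0.0416  0.0109] F [-0.6  0.7  0.1] row [-0.0385, -0.0044, 0.0139] [-1.63, -0.01, -4.63]
```

Emit:
arm_command --commands '[-0.005, -0.0006, 0.0018, -0.2, 0, -0.6, 0.5, -0.01, -0.0012, 0.0036, -0.4, 0, -1.2, 0.5, -0.015, -0.0018, 0.0054, -0.6, 0, -1.8, 0.5, -0.02, -0.0024, 0.0072, -0.8, 0, -2.4, 0.5, -0.025, -0.003, 0.009, -1.0, 0, -3.0, 0.5, -0.03, -0.0035, 0.0108, -1.3, 0, -3.6, 0.5, -0.035, -0.004, 0.0126, -1.5, 0, -4.2, 0.5, -0.0385, -0.0044, 0.0139, -1.6, 0, -4.6, 0.5]'

```text
t: 7.4
eef_pos: [0.4762, -0.0827, 0.011]
tool_rot: [0.123, 0.696, 0.696, -0.123]
contact_force: [-0.3, -0.4, -0.8]
gripper_width: 0.5
grasp_force: 0.3
```

```bash
python3 - <<'E'
from h import *
row((.4765,-.118,.011),-90,20);bottle('pics/g.png')
E
```

```text
t 7.4 at [ 0.4762 -0.0827  0.011 ] F [-0.3 -0.4 -0.8] row [-0.0331, 0.0003, 0.0121] [-0.03, 0.0, -0.01]
top [338, 164, 17, 21, 221] [ 0.64   -0.2044]
top [321, 220, 22, 44, 184] [ 0.4606 -0.166 ]
top [303, 229, 17, 19, 233] [ 0.4765 -0.1091]
```

View pics/g.png

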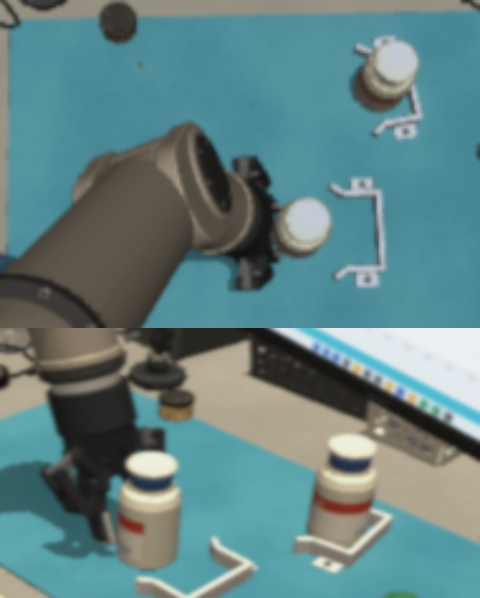

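The bottle (crop 304,225) is lined up with the mouth, about 56 mm short of home. Pushing straight in.

Emit:
arm_command --commands '[-0.0052, 0, 0.0019, 0, 0, 0, 0.5, -0.0104, 0, 0.0038, 0, 0, 0, 0.5, -0.0156, 0, 0.0057, 0, 0, 0, 0.5, -0.0208, 0, 0.0076, 0, 0, 0, 0.5, -0.026, 0, 0.0095, 0, 0, 0, 0.5, -0.0312, 0, 0.0113, 0, 0, 0, 0.5, -0.0364, 0, 0.0132, 0, 0, 0, 0.5, -0.0414, 0, 0.015, 0, 0, 0, 0.5]'

```text
t: 8.3
eef_pos: [0.4764, -0.1267, 0.0111]
tool_rot: [0.123, 0.697, 0.696, -0.123]
contact_force: [0.7, 0.6, -0.9]
gripper_width: 0.501
grasp_force: 0.4
```

Emit:
arm_command --commands '[-0.003, 0, 0.0011, 0, 0, 0, 0.5, -0.0055, 0, 0.002, 0, 0, 0, 0.5, -0.0075, 0, 0.0027, 0, 0, 0, 0.5]'

```text
t: 8.6
eef_pos: [0.4764, -0.1343, 0.0111]
tool_rot: [0.123, 0.697, 0.696, -0.123]
contact_force: [0.1, 1.6, -0.6]
gripper_width: 0.497
grasp_force: 0.4
```

```bash
python3 - <<'E'
from h import *
row((.4765,-.139,.011),-90,20);bottle()
E
```

```text
t 8.6 at [ 0.4764 -0.1343  0.0111] F [ 0.1  1.6 -0.6] row [-0.0044, 0.0001, 0.0017] [-0.03, -0.01, -0.03]
top [338, 164, 17, 21, 220] [ 0.6401 -0.2044]
top [321, 221, 22, 43, 390] [ 0.4697 -0.1627]
```

Now the last millimetres, in small steps until the back stop shows in the force.

Emit:
arm_command --commands '[-0.001, 0, 0.0003, 0, 0, 0, 0.5, -0.002, 0, 0.0007, 0, 0, 0, 0.5, -0.003, 0, 0.001, 0, 0, 0, 0.5, -0.003, 0, 0.001, 0, 0, 0, 0.5]'

```text
t: 9.1
eef_pos: [0.4764, -0.1373, 0.0112]
tool_rot: [0.123, 0.697, 0.696, -0.123]
contact_force: [-0.1, 1.1, -0.1]
gripper_width: 0.499
grasp_force: 0.3
```

Emit:
arm_command --commands '[-0.001, 0, 0.0003, 0, 0, 0, 0.5, -0.002, 0, 0.0007, 0, 0, 0, 0.5, -0.002, 0, 0.0007, 0, 0, 0, 0.5]'

```text
t: 9.4
eef_pos: [0.4764, -0.1396, 0.0112]
tool_rot: [0.123, 0.697, 0.696, -0.123]
contact_force: [0.5, 0.4, -1.0]
gripper_width: 0.498
grasp_force: 0.2
```

Emit:
arm_command --commands '[-0.001, 0, 0.0003, 0, 0, 0, 0.5, -0.002, 0, 0.0007, 0, 0, 0, 0.5, -0.002, 0, 0.0007, 0, 0, 0, 0.5]'

```text
t: 9.7
eef_pos: [0.4765, -0.1407, 0.011]
tool_rot: [0.122, 0.696, 0.696, -0.123]
contact_force: [-1.0, 5.0, 1.4]
gripper_width: 0.501
grasp_force: 2.1
```

```bash
python3 - <<'E'
from h import *
print(get_obs()['contact_force'].round(1))
t=read_camera('top');s=read_camera('scene')
cv2.imwrite('pics/i.png',np.vstack([cv2.resize(t['img'][200:280,280:380],(480,300),interpolation=2),cv2.resize(s['img'][200:310,260:400],(480,300),interpolation=2)])[:,:,::-1])
E
```

```text
[-1.   5.   1.4]
```

View pics/i.png

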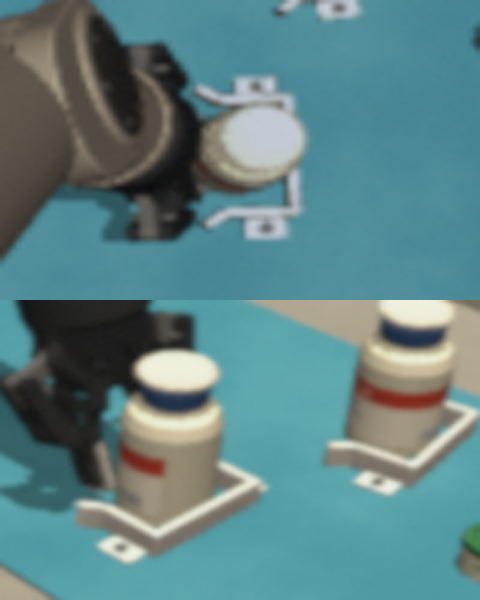

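The force has risen to 5 N and the bottle is seated upright in the bay, against the stop and between the side walls. Backing straight off, then lifting away.

Emit:
arm_command --commands '[0.003, 0, -0.001, 0, 0, 0, 0.5, 0.01, 0, -0.0036, 0, 0, 0, 0.5, 0.025, 0, -0.009, 0, 0, 0, 0.5, 0.045, 0, -0.0164, 0, 0, 0, 0.5, 0.07, 0, -0.026, 0, 0, 0, 0.5, 0.07, 0, -0.07, 0, 0, 0, 0.5, 0.07, 0, -0.11, 0, 0, 0, 0.5, 0.07, 0, -0.11, 0, 0, 0, 0.5]'

```text
t: 10.6
eef_pos: [0.4795, -0.0357, 0.0939]
tool_rot: [0.124, 0.696, 0.697, -0.12]
contact_force: [0.8, 0.5, -0.8]
gripper_width: 0.5
grasp_force: 0.0
```

```bash
python3 - <<'E'
from h import *
row((.4,.1,.2),-90,20)
t=read_camera('top');s=read_camera('scene')
cv2.imwrite('pics/j.png',np.vstack([cv2.resize(t['img'][140:290,140:400],(520,300),interpolation=2),cv2.resize(s['img'][200:310,260:400],(382,300),interpolation=2).__array__() if 0 else cv2.resize(s['img'][190:315,240:457],(520,300),interpolation=2)])[:,:,::-1])
E
```

```text
t 10.6 at [ 0.4795 -0.0357  0.0939] F [ 0.8  0.5 -0.8] row [0.0916, -0.0786, -0.1464] [0.37, -0.16, -0.01]
```

View pics/j.png

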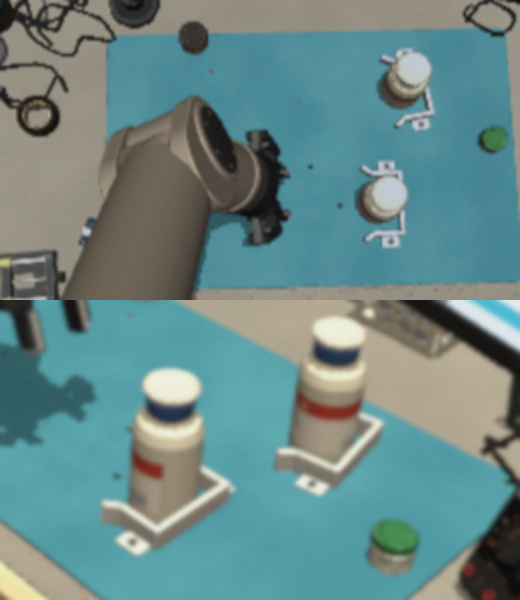

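Both bottles stand upright in their bays, the small things are where they were, and the gripper is clear. Handing in.

```bash
python3 -c "
from station import *
print(hand_in())"
```

```text
the job is handed in; nothing more can be done
None
```

I pushed the bottle upright into the empty bay until it met the back stop (about 5 N of contact force), backed the arm clear and handed the job in at about 10.7 s; the last pictures showed it upright in the bay with nothing else visibly moved, and no verdict was returned.

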